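# Mark off the longest box-section offcut on the draw gauge

## Robot

A 6-joint arm with a two-finger parallel gripper is mounted at the origin on the work surface. World frame = base frame: x ahead of the robot, y to its left, z up, the work surface at z = 0. Lengths are in m, angles in rad, forces in N, time in s.
With the tool pointing down it reaches from about 0.25 to 0.775 m from the base axis. Payload 4 kg.
Tool frame: the origin (TCP) lies at the centre of the arm's flange, where the gripper is bolted on; the fingertips stand 173 mm ahead of it and the grasp point (between the pads) lies 155 mm ahead of it; z points along the fingers, y is the line along which they close (so a half turn about z gives the same grasp; the last joint's range is limited). The gripper opens to 85 mm and grips with 20 to 120 N. Pads are 22 mm wide; open, the fingers measure 114 mm over their backs; the gripper's body (76 mm by 85 mm) begins 54 mm behind the grasp point. The pads swing forward as they close: fully open they stand 13 mm farther back than shut.
Start: joints at [-1.326, 0.087, 1.371, -0, 1.684, -0.103], TCP at [0.187, -0.517, 0.405] pointing down, gripper open.
Joint ranges: [-3.1, 3.1], [-0.76, 2.03], [0.27, 2.55], [-1.08, 4.22], [0.17, 2.65], [-2.57, 2.57]. Speed limits (rad/s): [2.79, 2.79, 3.14, 3.14, 3.14, 3.14].

## Interface

Orientations are given as a unit quaternion [x, y, z, w].
In Python, from workcell import reach, movel, move_j, grip, sleep, ik, grab_frame, get_calibration, PlanningError, hand_in, find_in, trace, current_t, current_joint_pos, current_qd, current_joint_efforts, current_position, current_orientation, current_ft_force, current_torque, current_width, current_grip_force gives the robot as it stands. Calls block until the motion is done:
- reach(position, orientation): joint-space move of the TCP to a pose.
- movel(position, frame=None, v=0.15): straight line of the TCP; frame=None keeps the orientation; v is the mean speed in m/s.
- move_j(angles): joint-space move.
- grip(opening): finger opening in m; the grip force is fixed at half the most; returns when the fingers have stopped.
- sleep(seconds).
- ik(position, orientation): joint angles nearest the present ones, or None.
- grab_frame(name): name is "scene" or "side" or "wrist"; returns the picture (480x640x3 uint8, red, green, blue); there is no depth.
- get_calibration(name): a dict with "K" (3x3 intrinsics, pixels), "k1" (the pictures are not rectified: a ray, as slopes to the right and down, at radius r is drawn at 1 + k1 r^2 times it, then the intrinsics apply), "extrinsics" (4x4, takes a point from camera to world coordinates); the wrist camera has in their place "mount" (4x4, takes a point from camera to tool coordinates, whose origin is the TCP and whose axes are the flange's). Camera axes: x right, y up, looking along -z (the intrinsics and any distortion apply to the point x, -y, -z); pixel columns grow to the right and rows downward; lengths in m; the calibration is good to about 2 mm. A picture is of the moment at which its call begins: read the wrist's pose just before it. get_calibration takes no time and is no camera call.
A pose or a line that the arm cannot do raises PlanningError and nothing moves.
- hand_in(): hands the job in; it is judged then, once.
Trained networks look in the newest picture that a camera, given by its name, has taken for a name from the list of things; names that differ only in an ending like _2 or _b are one class to them, and where a whole thing is asked for, a point or a joint stands for the part that bears it (a point fixed in the world has none). Each returns a list of dicts, best first, with "p" (0 to 1); they miss things now and then, are a little off and sometimes report something else, mostly with a low value. They report only what shows in the picture. A call takes as long as a camera call. They do not tell look-alikes from the thing itself.
- find_in(camera, thing): "point" ([column, row] in pixels, amid what is visible of it).
- trace(camera, thing): "region" (480x640 bool, what is visible of it) and "point" ([column, row] in pixels, amid what is visible of it).
Readings, each from a call of its own:
- current_t(): time.
- current_joint_pos(): joint angles.
- current_qd(): joint speeds.
- current_joint_efforts(): joint torques, N m.
- current_position(): TCP position.
- current_orientation(): TCP orientation.
- current_ft_force(): force on the tool from outside, world axes, zero at the start.
- current_torque(): the same for the moment, N m.
- current_width(): finger opening in m.
- current_grip_force(): force on a finger pad.
Only numpy, scipy, OpenCV 4.12 (cv2) and the standard library are available. Lean on these libraries where they do the work, as an engineer would, in place of code of your own. Each camera call takes 0.05 s, during which the arm holds its last target. There are 200 camera calls.

## Task

Lay the longest of the three box-section offcuts on the draw gauge's two raised rests with one end up against the end stop, and let go of it. Then pull the gauge's sprung slide out by its upright grip, so that it pushes the rider along until the rider's pointer is level with the offcut's far end, and ease the slide fully home again without letting it snap back, so that the rider stays behind as the mark. Leave everything else on the bench where it is.

Things in the scene. Friction and masses are not known exactly. Their poses are not given: they have to be found in the camera images.
- gauge: draw gauge fixed to the bench, position and yaw vary: dark steel bed 325 x 150 x 12 mm. Frame: x = draw direction (away from the grey spring case), z up, origin on the bench below the bed's middle line; bed over x -60 to 265, y -75 to 75. Spring case over x -60 to 0, y -15 to 75, top z 70. Slide runs along y +45, rider along y +6; an offcut on the rests lies along x at y -40
- rest0 (a point): middle of the flat top of the rest nearer the case: post 12 mm thick along x, 40 mm wide; at gauge (85, -40, 60) mm. Lips outside leave 36 mm between them at the bottom, flaring to 45 mm at their tops, 15 mm higher. An offcut's centre lies 15 mm above this point. Axes as the gauge's
- rest1 (a point): the same point of the other, like rest, at gauge (185, -40, 60) mm
- stop_face (a point): middle of the striking face of the end stop, a steel plate 36 mm wide and 12 mm thick clamped upright on the bed at gauge y -40; the face looks along gauge +x (point x axis the same); the point is at gauge z 75, plate top at z 90 mm. The stop is clamped at a different gauge x each run (30 to 70 mm)
- slide_grip (a point): grip of the sprung slide: black upright plate 36 mm long (gauge x) x 14 mm thick (gauge y), standing from gauge z 35 to z 99 mm; the point is on its middle line, 19 mm below its top (gauge z 80). Slide home: at gauge x 55, y 45 mm. Can be pinched from above across its thickness
- draw_slide (a joint): draw of the sprung slide in m, 0 = home, grows along gauge +x, at most 0.165; spring pulls it home with 2 N at home, rising 0.4 N per 10 mm. Its dog (front face 30 mm ahead of the grip's middle) pushes the rider when drawn out, not when returning
- rider (a joint): position of the loose-running rider in m along gauge x, 0 to 0.165; it stays where it is left (about 1 N friction). The dog touches it when draw_slide equals this value
- pointer_tip (a point): tip of the rider's pointer, a 4 mm wide finger towards the rests; at gauge x = 0.100 + rider joint, y -14, z 32 mm. The rider is an aluminium block 30 x 18 x 20 mm, its top at gauge z 35 mm
- offcut_long: longest offcut: open-ended square steel tube 170 x 30 x 30 mm, walls 3 mm, about 0.4 kg, lying on the bench; origin at the centre of its underside, x along its length, ends at x +-85 mm
- offcut_long_mid (a point): centre of the longest offcut, 15 mm above its underside; axes as the offcut's
- offcut_medium: bystander: like offcut, 135 x 30 x 30 mm; origin centre of its underside, x along it
- offcut_short: bystander: like offcut, 100 x 30 x 30 mm; origin centre of its underside, x along it
- wrench: bystander: steel wrench 150 mm long lying along its x, origin under its middle
- spray_can: bystander: spray can, diameter 64, 190 mm tall, origin under its centre
- screw_jar: bystander: screw jar, diameter 70, 90 mm tall, origin under its centre
- hammer: bystander: hammer 220 mm long lying along its x, origin under its middle
- wire_spool: bystander: black spool, diameter 100, 62 mm tall, origin under its centre
- tin: bystander: aluminium tin, diameter 48, 35 mm tall, standing on the gauge's spring case
- crimper: bystander: crimping pliers about 180 mm long, 20 mm high, lying along its x, origin under its middle
Not all that is in view belongs to the job. What is shaped like the offcut_long but red is not meant.

How it is judged:
On the way, in this order (a step that is already met when the one before it is completed fails the run):
1. the longest offcut lies on both rests with one end against the end stop, released and at rest (z of offcut_long_mid in the frame of gauge between 0.071 and 0.079 m and y of offcut_long_mid in the frame of gauge between -0.047 and -0.033 m and x of offcut_long_mid in the frame of stop_face between 0.081 and 0.09 m and angle between the x axis of offcut_long and the x axis of gauge, either way round below 0.08 rad and contact force between offcut_long and the fingers below 0.2 N and linear speed of offcut_long below 0.02 m/s), for 0.2 s.
2. the slide, drawn out, has pushed the rider until its pointer is within 4 mm of level with the offcut's far end (z of offcut_long_mid in the frame of gauge between 0.071 and 0.079 m and y of offcut_long_mid in the frame of gauge between -0.047 and -0.033 m and x of offcut_long_mid in the frame of stop_face between 0.081 and 0.09 m and angle between the x axis of offcut_long and the x axis of gauge, either way round below 0.08 rad and (x of pointer_tip in the frame of offcut_long_mid between 0.081 and 0.089 m or x of pointer_tip in the frame of offcut_long_mid between -0.089 and -0.081 m) and value of joint draw_slide above 0.09 m), for 0.1 s.
At the end, for the whole second after the job is handed in: The longest offcut lies released and at rest on both rests (7 mm sideways, 4 mm in height, 0.08 rad), one end against the end stop (gap under 5 mm); the rider's pointer is within 4 mm of level with its far end; the slide is home within 6 mm (all of step 1 and (x of pointer_tip in the frame of offcut_long_mid between 0.081 and 0.089 m or x of pointer_tip in the frame of offcut_long_mid between -0.089 and -0.081 m) and value of joint draw_slide below 0.006 m); the robot touches nothing.
It fails at once if the slide snaps back (faster than 0.5 m/s towards home) (velocity of joint draw_slide below -0.5 m/s).
It fails at once if anything else on the bench is displaced by more than 30 mm (distance of any of offcut_medium, offcut_short, wrench, spray_can, screw_jar, hammer, wire_spool, tin, crimper from where it was at the start of the episode above 0.03 m).
It also fails if it takes over 54 s, if anything falls off the work surface, if the arm or the gripper's body presses on something with over 40 N, if the wrist force passes 120 N, or if a joint passes its speed limit or range.

## Working session

There is one attempt and no reset: what is moved stays moved. The work goes in short steps, each a Python script; the robot and the scene stay as the last script left them, time stands still between calls to the robot, and variables do not carry over. Pictures are saved under pics/ and viewed, at most 11 in all, crops included, and the job is handed in when it is done.

```bash
ls; mkdir -p pics
python3 - <<'E'
from workcell import *
import cv2,numpy as np
for c in ["scene","side"]:
    im=grab_frame(c); cv2.imwrite(f"pics/{c}0.png",im[:,:,::-1])
    cal=get_calibration(c); print(c,cal)
    for t in ["gauge","offcut_long","offcut_medium","offcut_short","stop_face","slide_grip","pointer_tip","rest0","rest1"]:
        print(t,[(np.round(d["point"]).tolist(),round(d["p"],2)) for d in find_in(c,t)][:4])
print(get_calibration("wrist"),current_t(),current_orientation())
E
```

```text
pics
scene {'K': array([[475.71327235,   0.        , 325.42479929],
       [  0.        , 475.71327235, 237.70607363],
       [  0.        ,   0.        ,   1.        ]]), 'k1': -0.12563369705940813, 'extrinsics': array([[ 0.87256852, -0.3393554 ,  0.35137172,  0.87781874],
       [ 0.48848628,  0.6095653 , -0.6243487 , -0.6749027 ],
       [-0.0023079 ,  0.71642728,  0.69765795,  0.86276181],
       [ 0.        ,  0.        ,  0.        ,  1.        ]])}
gauge [([344.0, 291.0], 0.71)]
offcut_long [([221.0, 299.0], 0.9), ([129.0, 328.0], 0.67), ([210.0, 375.0], 0.55), ([317.0, 285.0], 0.5)]
offcut_medium [([422.0, 203.0], 0.88), ([438.0, 303.0], 0.5), ([360.0, 191.0], 0.39)]
offcut_short [([289.0, 414.0], 0.6), ([364.0, 190.0], 0.39)]
stop_face [([334.0, 316.0], 0.97)]
slide_grip [([318.0, 288.0], 0.68)]
pointer_tip []
rest0 [([340.0, 293.0], 0.74)]
rest1 [([340.0, 293.0], 0.74)]
side {'K': array([[455.47174861,   0.        , 318.19931191],
       [  0.        , 455.47174861, 239.77269092],
       [  0.        ,   0.        ,   1.        ]]), 'k1': -0.02170352848349561, 'extrinsics':
[... 517 characters left out ...]
r_tip [([291.0, 249.0], 0.59)]
rest0 [([291.0, 245.0], 0.9)]
rest1 [([291.0, 245.0], 0.9)]
{'K': array([[402.56008103,   0.        , 319.16336348],
       [  0.        , 402.56008103, 237.0593331 ],
       [  0.        ,   0.        ,   1.        ]]), 'k1': -0.06570565962612161, 'mount': array([[-1.67193188e-04,  9.47364152e-01,  3.20157986e-01,
         8.25237607e-02],
       [ 9.99999973e-01,  2.09831575e-04, -9.86816817e-05,
         1.01008225e-03],
       [-1.60666742e-04,  3.20157961e-01, -9.47364161e-01,
         3.01985450e-02],
       [ 0.00000000e+00,  0.00000000e+00,  0.00000000e+00,
         1.00000000e+00]])} 1.0 [ 9.84920339e-01  1.73008448e-01 -1.44155719e-05  4.87547198e-05]
```

View pics/scene0.png

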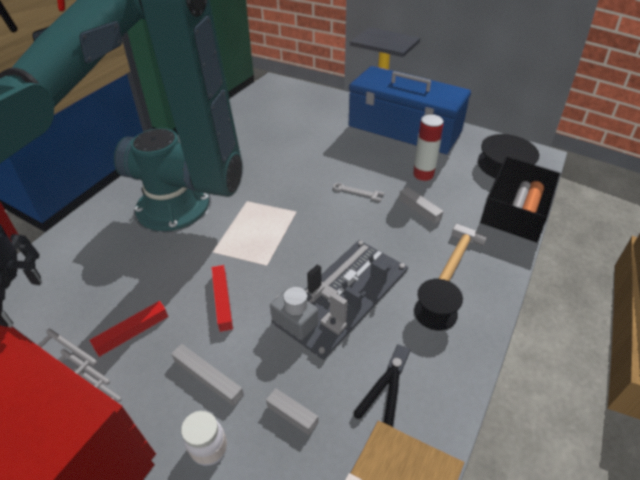

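View pics/side0.png

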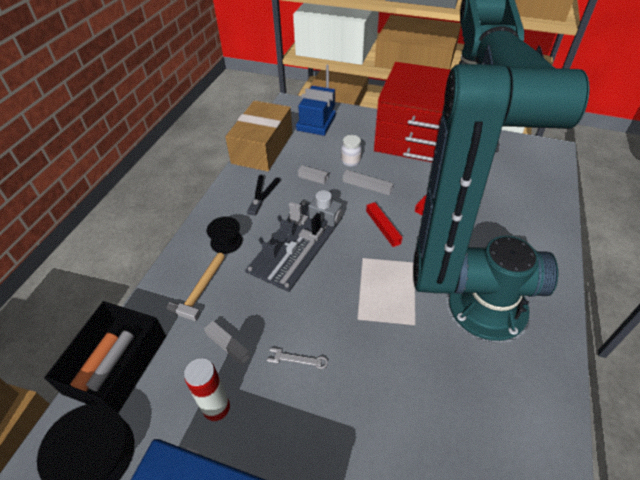

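The scene shows the longest grey offcut at (207,373), the short one at (291,411) and the medium one at (422,205). The two red tubes are decoys. The gauge is at about (340,300), with its spring case and tin at lower left, and the grip at (315,279).

```bash
cat > h.py <<'E'
from workcell import *
import cv2,numpy as np
from scipy.spatial.transform import Rotation as R
from scipy.optimize import least_squares
def campose(c):
    cal=get_calibration(c)
    if c=="wrist":
        T=np.eye(4);T[:3,:3]=R.from_quat(current_orientation()).as_matrix();T[:3,3]=current_position()
        return T@cal["mount"],cal
    return cal["extrinsics"],cal
def snap(c,name=None):
    T,cal=campose(c); im=grab_frame(c)
    if name: cv2.imwrite(f"pics/{name}.png",im[:,:,::-1])
    return im,(T,cal["K"],cal["k1"])
def proj(P,cam):
    T,K,k1=cam
    p=(np.atleast_2d(P)-T[:3,3])@T[:3,:3]; s=np.c_[p[:,0],-p[:,1]]/-p[:,2:3]
    s=s*(1+k1*(s**2).sum(1,keepdims=True)); return s@np.diag([K[0,0],K[1,1]])+K[:2,2]
def rays(uv,cam):
    T,K,k1=cam
    s=cv2.undistortPoints(np.array(uv,float).reshape(-1,1,2),K,np.array([k1,0,0,0])).reshape(-1,2)
    return np.c_[s[:,0],-s[:,1],-np.ones(len(s))]@T[:3,:3].T
def plane(uv,z,cam):
    d=rays(uv,cam); o=cam[0][:3,3]; return o+d*((z-o[2])/d[:,2])[:,None]
def down(yaw):  # tool pointing down, tool y (closing line) at world angle yaw+90deg => tool x at yaw
    return (R.from_euler("z",yaw)*R.from_euler("x",np.pi)).as_quat()
def gw(P,g): # gauge (x,y,yaw) -> world
    P=np.atleast_2d(P).astype(float); c,s=np.cos(g[2]),np.sin(g[2])
    return np.c_[g[0]+c*P[:,0]-s*P[:,1],g[1]+s*P[:,0]+c*P[:,1],P[:,2]]
E
python3 - <<'E'
from h import *
im,cam=snap("scene")
print(plane([(363,242),(406,266),(322,353),(272,318)],.012,cam).round(3))
print(plane([(176,352),(240,392)],.02,cam).round(3))
for d in trace("scene","offcut_long")[:5]:
    ys,xs=np.nonzero(d["region"]); P=plane(np.c_[xs,ys],.018,cam)[:,:2]
    r=cv2.minAreaRect(P.astype(np.float32)*1000); print(d["point"],round(d["p"],2),r,im[ys,xs].mean(0))
E
```

```text
[[ 0.54   0.119  0.012]
 [ 0.668  0.096  0.012]
 [ 0.61  -0.215  0.012]
 [ 0.47  -0.191  0.012]]
[[ 0.349 -0.368  0.02 ]
 [ 0.518 -0.374  0.02 ]]
[125.7, 328.7] 0.94 ((216.9063262939453, -371.4632568359375), (171.41989135742188, 59.35728454589844), 68.22489166259766) [122.75127877  37.09654731  36.87723785]
[221.1, 298.9] 0.7 ((337.9586181640625, -199.90982055664062), (32.95741653442383, 193.5975341796875), 42.8960075378418) [179.24167562  51.8915145   51.37271751]
[208.5, 374.1] 0.6 ((433.81451416015625, -374.2261962890625), (40.44199752807617, 187.1788787841797), 82.90431213378906) [143.24369748 141.70458953 143.09696186]
```

Run:
```python
from h import *
print(current_t())
for y in (-.05,np.pi-.05): print(y, ik([.433,-.373,.17],down(y)))
for y in (1.37,1.37-np.pi): print(y, ik([.62,-.03,.3],down(y)), ik([.52,-.06,.25],down(y)))
reach([.47,-.37,.42],down(-.05))
im,cam=snap("wrist","w_off"); np.savez("w_off.npz",im=im,T=cam[0])
for d in trace("wrist","offcut_long")[:4]:
    ys,xs=np.nonzero(d["region"]); P=plane(np.c_[xs,ys],.03,cam)[:,:2]
    print(d["point"],round(d["p"],2),cv2.minAreaRect(P.astype(np.float32)*1000),im[ys,xs].mean(0))
reach([.60,-.01,.45],down(1.37))
im,cam=snap("wrist","w_g"); np.savez("w_g.npz",im=im,T=cam[0])
for t in ["gauge","rest0","rest1","stop_face","slide_grip","pointer_tip"]:
  print(t,[(np.round(d["point"],1).tolist(),round(d["p"],2)) for d in find_in("wrist",t)][:3])
print(current_t())
```

```text
1.1
-0.05 [-8.10292892e-01  2.95127098e-01  1.61378577e+00 -4.44089210e-16
  1.23267978e+00  8.10503434e-01]
3.0915926535897933 [-0.81029289  0.2951271   1.61378577  0.          1.23267978 -2.33108922]
1.37 [-1.39659859e-01  2.83846213e-01  1.35049160e+00 -4.44089210e-16
  1.50725484e+00  6.11364676e-02] [-2.23217167e-01  1.12244210e-01  1.65724756e+00 -4.44089210e-16
  1.37210088e+00 -2.24208406e-02]
-1.771592653589793 None None
[178.4, 308.4] 0.75 ((343.0182189941406, -204.57431030273438), (32.354766845703125, 186.7197265625), 42.810665130615234) [171.71551009  11.85678739   9.60519768]
[324.0, 410.2] 0.7 ((224.12586975097656, -374.73773193359375), (175.71583557128906, 56.74185562133789), 69.27197265625) [109.91976584  17.99758953  16.92252066]
[324.2, 222.2] 0.66 ((434.29180908203125, -375.1141662597656), (30.15387725830078, 172.4490203857422), 83.61389923095703) [149.44141689 140.9489555  140.49100817]
gauge [([295.4, 200.9], 0.68)]
rest0 [([294.5, 199.8], 0.6)]
rest1 [([294.5, 199.8], 0.6)]
stop_face [([339.9, 303.6], 0.82), ([486.0, 307.7], 0.6)]
slide_grip [([262.7, 271.6], 0.75), ([338.8, 301.4], 0.22), ([276.9, 377.6], 0.18)]
pointer_tip [([289.9, 196.2], 0.88)]
4.2
```

View pics/w_g.png

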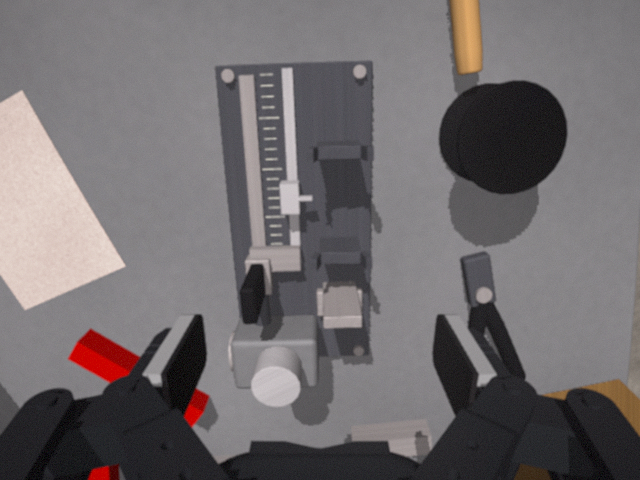

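View pics/w_off.png

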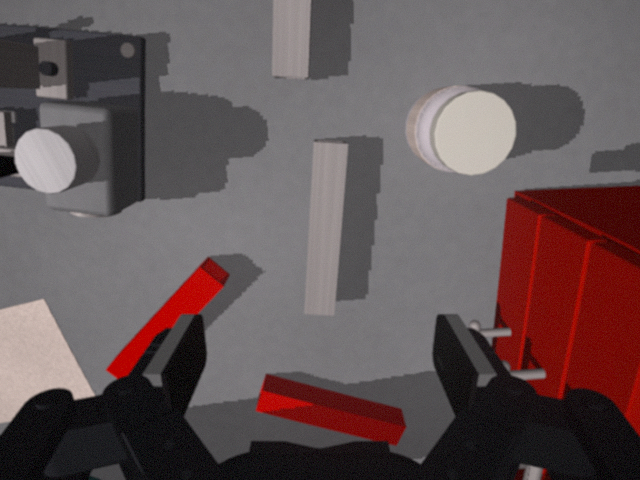

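The wrist view shows the bed corners at (217,67), (372,62) and (369,356), the stop at (340,300), the grip at (253,290), the rider at (290,197) and the pointer at (306,198). The offcut view shows the grey offcut from (330,140) to (320,315), clear of everything around it.

Run:
```python
from h import *
d=np.load("w_g.npz"); im=d["im"]; cal=get_calibration("wrist"); cam=(d["T"],cal["K"],cal["k1"])
G=np.array([[265,75,12],[265,-75,12],[-60,-75,12]])/1000; uv=np.array([(217,67),(372,62),(369,356)])
f=least_squares(lambda g:(proj(gw(G,g),cam)-uv).ravel(),[.551,-.148,1.37]); g=f.x; print(g,f.fun)
np.save("g.npy",g)
S=3.5;x0,y0=205,200
c=cv2.resize(im[y0:y0+170,x0:x0+180,::-1],None,fx=S,fy=S,interpolation=cv2.INTER_CUBIC)
def dot(P,col):
    for u in proj(gw(np.atleast_2d(P)/1000.,g),cam): cv2.circle(c,tuple(int(v) for v in ((u-[x0,y0]+.5)*S)),3,col,-1)
dot([[0,75,70],[0,-15,70],[-60,75,70],[-60,-15,70]],(0,255,0))
dot([[37,38,99],[73,38,99],[37,52,99],[73,52,99]],(0,255,255))
dot([[79,-60,60],[91,-60,60],[79,-20,60],[91,-20,60]],(255,0,0))
for x in range(30,80,10): dot([[x,-22,90],[x,-58,90]],(0,0,255))
cv2.imwrite("pics/crop1.png",c)
```

```text
[ 0.55393701 -0.15368603  1.39370643] [-1.71346388 -0.03333603  1.59541903  0.01148725  0.12067783  0.29660432]
```

View pics/crop1.png

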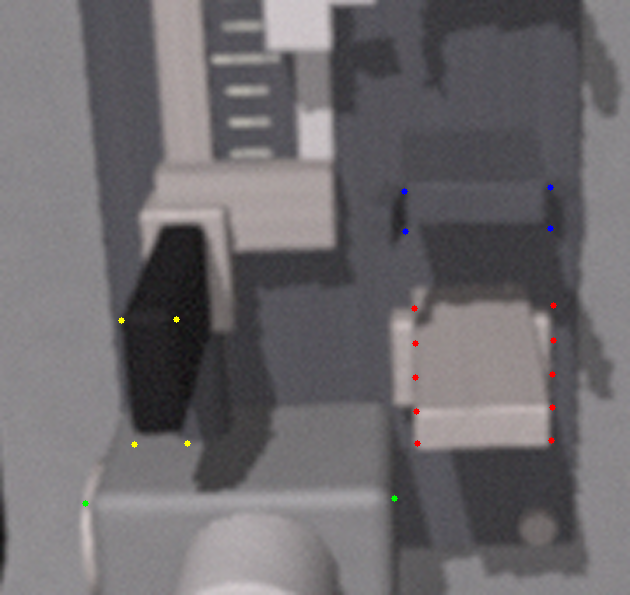

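Run:
```python
from h import *
g=np.load("g.npy"); q=down(-.111)
reach([.434,-.375,.26],q)
movel([.434,-.375,.179],v=.12)
print(current_ft_force().round(1) if hasattr(current_ft_force(),'round') else current_ft_force())
grip(.0); print("w",current_width(),current_grip_force())
movel([.434,-.375,.33],v=.2); print("w",current_width(),current_ft_force())
P=gw([.0405+.085+.010,-.040,.33],g)[0]
reach(P,down(g[2])); 
P[2]=.26; movel(P,v=.15); print(current_t(),current_width(),current_ft_force(),current_position()-P)
snap("wrist","w_pre")
```

```text
[ 0.4 -0.3  0.4]
w 0.028574875251408022 62.068195939064026
w 0.029102825918843528 [ 0.1513273   0.11203139 -5.38430024]
10.1833 0.029056864463877854 [ 0.02132952 -0.63153196 -3.91382496] [ 0.00022709 -0.00067078  0.00062413]
```

View pics/w_pre.png

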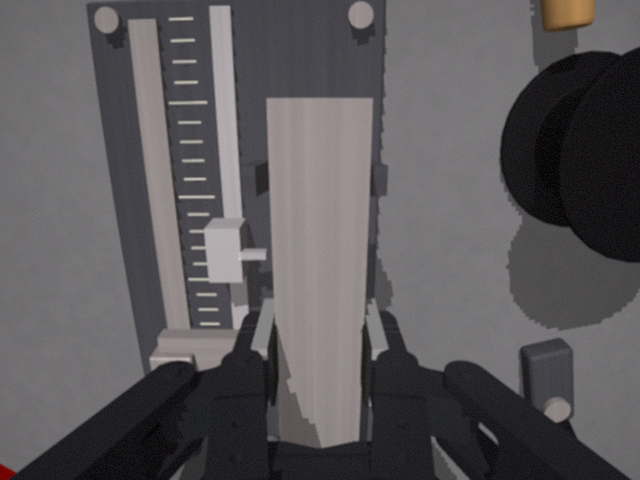

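The offcut is held squarely above the rests, centred between rest1's lips at (262,178) and (378,180). Now I'll lower it and slide it to the stop.

Run:
```python
from h import *
g=np.load("g.npy"); ux=np.array([np.cos(g[2]),np.sin(g[2]),0])
P=gw([.0405+.085+.010,-.040,.244],g)[0]; movel(P,v=.1)
f0=np.array(current_ft_force()); print(f0)
for z in np.arange(.243,.234,-.001):
    P[2]=z; movel(P,v=.05); f=np.array(current_ft_force())-f0
    if f[2]>3: break
print("z",z,f)
f0=np.array(current_ft_force())
for i in range(1,22):
    p=P-ux*.001*i; movel(p,v=.03); f=np.array(current_ft_force())-f0
    if f@ux>6: break
print("slid",i,f@ux,f, current_position()-gw([0,-.04,z],g)[0]@np.eye(3), "gx",(np.array(current_position())-gw([0,-.04,z],g)[0])@ux)
grip(.05); print(current_width(),current_ft_force(),current_t())
movel(np.array(current_position())+[0,0,.17],v=.2)
im,cam=snap("wrist","w_placed"); np.savez("w_pl.npz",im=im,T=cam[0])
print(current_t())
```

```text
[ 0.83557701  0.20044776 -4.50747377]
z 0.239 [-2.8745848  -0.00767654  3.72118063]
slid 9 7.495199898025488 [3.98680711 6.90078581 6.46914808] [0.02269168 0.12540116 0.00072144] gx 0.12743744732217246
0.049911287237467655 [ 0.85212517 -0.62211601 -1.30414586] 14.375
15.4167
```

View pics/w_placed.png

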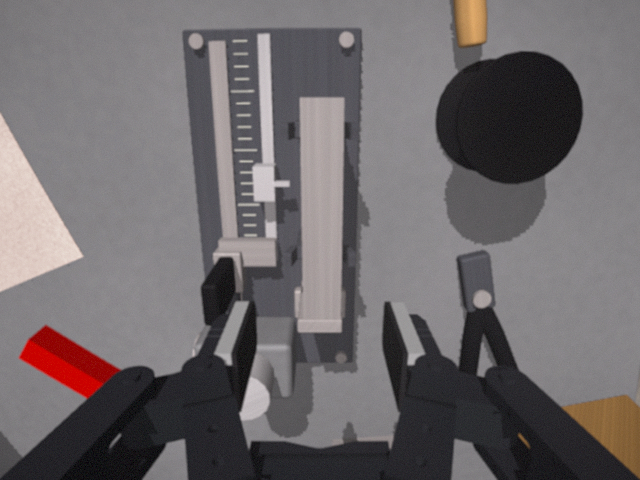

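The offcut sits on both rests between the lips. Its near end meets the stop at (320,320), and its far end is at row 97. Next I'll refine the far-end position.

Run:
```python
from h import *
d=np.load("w_pl.npz"); im=d["im"]; cal=get_calibration("wrist"); cam=(d["T"],cal["K"],cal["k1"])
g0=np.load("g.npy")
G=np.array([[265,75,12],[265,-75,12]])/1000; uv=np.array([(184,31),(361,29)])
f=least_squares(lambda e:np.r_[(proj(gw(G,g0+e),cam)-uv).ravel(),e[2]*300],[0,0,0]); g=g0+f.x; print("g shift",f.x,f.fun)
print("g0 pred",proj(gw(G,g0),cam))
gray=cv2.cvtColor(im,cv2.COLOR_RGB2GRAY).astype(float)
col=gray[85:110,305:340].mean(1); e=85+np.argmax(np.diff(col))+.5+.5; print(col.round(0))
top=gray[310:340,305:335].mean(1); print(top.round(0))
def gx(uvz,z,g):
    p=plane([uvz],z,cam)[0]; c,s=np.cos(g[2]),np.sin(g[2]); dx=p[:2]-g[:2]; return np.array([c*dx[0]+s*dx[1],-s*dx[0]+c*dx[1]])
for gg in (g0,g):
    print("far end",e,gx((322,e-.5),.09,gg),"stop",gx((320,319.5),.09,gg),"stop back",gx((320,332),.09,gg),"near corners",gx((302,300),.09,gg),
     "pointer",gx((288,184),.034,gg))
S=5;x0,y0=200,80
c=cv2.resize(im[y0:y0+120,x0:x0+160,::-1],None,fx=S,fy=S,interpolation=cv2.INTER_CUBIC)
for x in range(110,220,10):
  for P,cl in (([x,-14,34],(0,0,255)),([x,-25,90],(0,255,0))):
    u=proj(gw(np.array([P])/1000,g0),cam)[0]; cv2.circle(c,tuple(int(v) for v in ((u-[x0,y0]+.5)*S)),3,cl,-1)
cv2.imwrite("pics/crop2.png",c)
```

```text
g shift [7.25998975e-05 3.64283452e-04 3.44359948e-04] [-1.71838492 -0.02792962  1.67233256  0.19915167  0.10330798]
g0 pred [[182.41474384  31.41355589]
 [362.76124711  29.71638351]]
[ 86.  86.  85.  86.  86.  86.  86.  86.  85.  85.  87. 101. 134. 161.
 169. 168. 168. 168. 168. 168. 168. 168. 168. 168. 168.]
[159. 159. 160. 159. 159. 158. 159. 158. 159. 167. 178. 177. 170. 167.
 166. 166. 165. 164. 164. 165. 167. 160. 123.  83.  69.  69.  70.  71.
  71.  70.]
far end 97.0 [ 0.21077368 -0.04120803] stop [ 0.04023944 -0.03992143] stop back [ 0.02857508 -0.03992669] near corners [ 0.05782719 -0.02563603] pointer [ 0.13976384 -0.01224378]
far end 97.0 [ 0.2103881  -0.04127319] stop [ 0.03985432 -0.03992786] stop back [ 0.02818996 -0.03992911] near corners [ 0.05744699 -0.02564853] pointer [ 0.13938825 -0.01228449]
```

View pics/crop2.png

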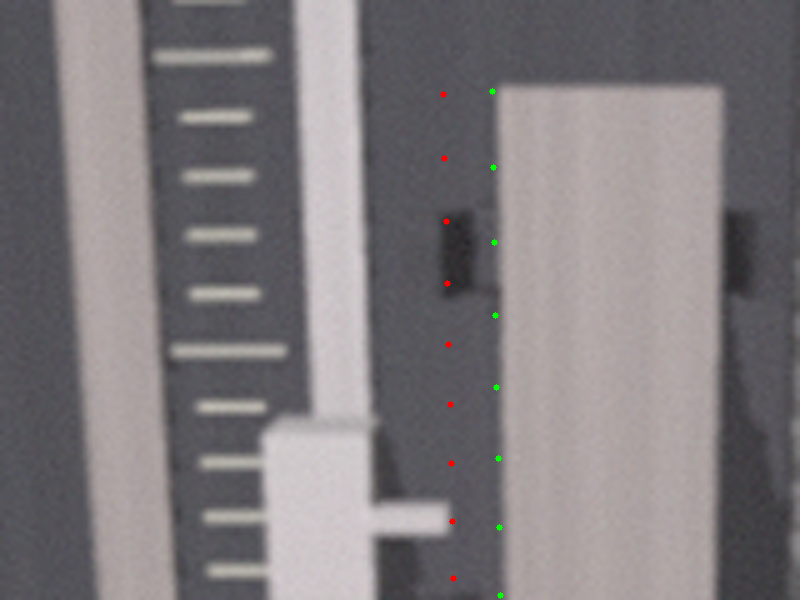

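Far end at gauge x ≈ 0.2105, so the draw target is ≈ 0.1105. The pointer is now at ≈ 0.140.

Run:
```python
from h import *
g=np.load("g.npy"); ux=np.array([np.cos(g[2]),np.sin(g[2]),0])
P=gw([.055,.045,.30],g)[0]; 
reach(P,down(g[2])); P[2]=.240; movel(P,v=.1); print(current_ft_force())
grip(0); print("w",current_width(),current_grip_force(),current_ft_force())
p0=np.array(current_position()); np.save("p0.npy",p0)
movel(p0+ux*.104,v=.04)
print("draw",(np.array(current_position())-p0)@ux,current_ft_force(),current_width(),current_t())
im,cam=snap("wrist","w_dr"); np.savez("w_dr.npz",im=im,T=cam[0])
```

```text
[-0.24383206 -0.34555766  0.90165173]
w 0.013047249416799571 59.945932030677795 [-5.61917574  0.6037699   5.57880828]
draw 0.10233949918960313 [-3.44903688 -6.53804505  0.85588161] 0.012960691462284558 20.0
```

View pics/w_dr.png

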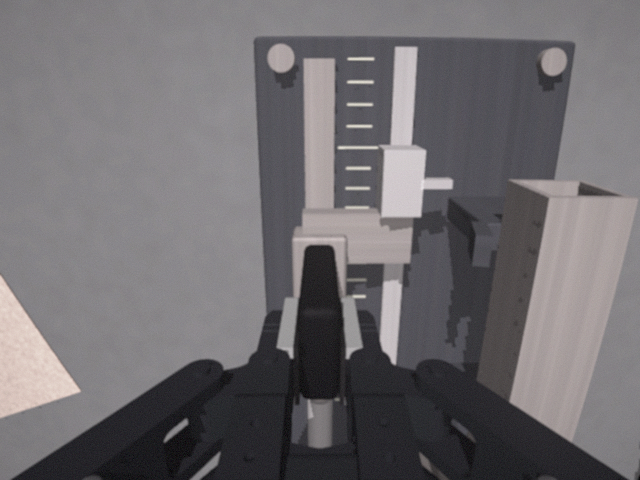

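The pointer tip is at (450,184). The offcut's far-end top edge runs (550,197)–(632,199), so the pointer is still short of level.

```bash
cat > m.py <<'E'
from h import *
def meas(f,ptr,ends,corn):
    d=np.load(f); cal=get_calibration("wrist"); cam=(d["T"],cal["K"],cal["k1"]); g=np.load("g.npy")
    G=np.array([[265,75,12],[265,-75,12]])/1000
    print("corner err px",(proj(gw(G,g),cam)-corn).round(1).tolist())
    def gx(uv,z):
        p=plane([uv],z,cam)[0]; c,s=np.cos(g[2]),np.sin(g[2]); dx=p[:2]-g[:2]; return (np.array([c*dx[0]+s*dx[1],-s*dx[0]+c*dx[1]])*1000).round(1)
    print("pointer",gx(ptr,.034)); [print("end",gx(e,.09)) for e in ends]
E
python3 - <<'E'
from m import *
meas("w_dr.npz",(450,184),[(551,197.5),(631,199)],[(256,39),(574,43)])
E
```

```text
corner err px [[-1.5, 1.1], [4.0, 2.4]]
pointer [203.1 -12.8]
end [210.4 -27.1]
end [210.1 -54.2]
```

Run:
```python
from m import *
g=np.load("g.npy"); ux=np.array([np.cos(g[2]),np.sin(g[2]),0]); p0=np.load("p0.npy")
c=.1095
dr=lambda:(np.array(current_position())-p0)@ux
while 1:
    movel(p0+ux*c,v=.03); sleep(.15); print(c,dr())
    if dr()>.1096 or c>.1125: break
    c+=min(.0015,max(.0005,.1102-dr()))
sleep(.2)
im,cam=snap("wrist","w_dr2"); np.savez("w_dr2.npz",im=im,T=cam[0]); print(current_t())
```

```text
0.1095 0.10796806483719443
0.111 0.1094124339030999
0.1117875660969001 0.11008365196255405
21.5833
```

View pics/w_dr2.png

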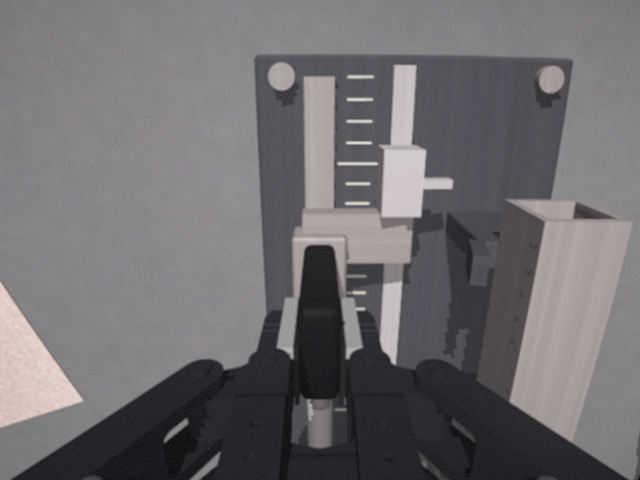

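The pointer tip is at (450,184), and the far-end top edge is now around row 221. I'll measure, then ease the slide home.

Run:
```python
from m import *
meas("w_dr2.npz",(450,184),[(543,221),(631,223)],[(256,57),(571,60)])
g=np.load("g.npy"); ux=np.array([np.cos(g[2]),np.sin(g[2]),0]); p0=np.load("p0.npy")
movel(p0+ux*.004,v=.04); movel(p0-ux*.0005,v=.02); sleep(.2)
print("draw",(np.array(current_position())-p0)@ux,current_ft_force())
grip(.05); sleep(.2)
movel(np.array(current_position())+[0,0,.1],v=.15)
P=gw([.1255,-.04,.41],g)[0]; reach(P,down(g[2]))
im,cam=snap("wrist","w_end"); np.savez("w_end.npz",im=im,T=cam[0]); print(current_t())
```

```text
corner err px [[-0.7, 1.3], [4.5, 2.9]]
pointer [210.9 -12.8]
end [210.5 -25.8]
end [209.9 -56.2]
draw -0.0002467389018200705 [-5.31782186  0.13789193  1.87518727]
27.0917
```

View pics/w_end.png

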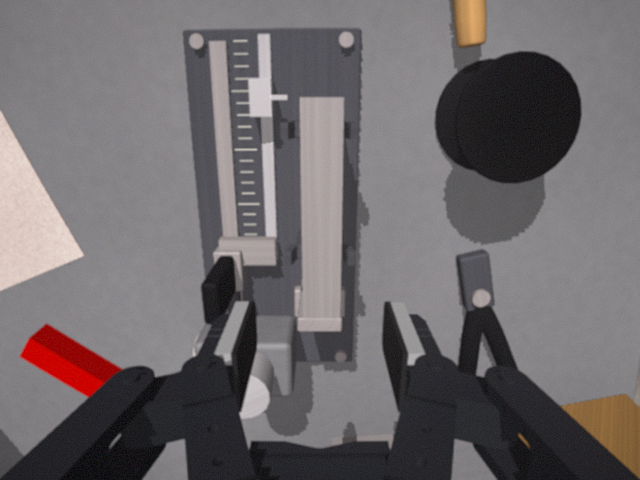

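The slide is home, with the grip at (219,290) as before. The rider has stayed out with its pointer at (286,97), the offcut hasn't moved, and the gripper is clear.

Run:
```python
from m import *
meas("w_end.npz",(286,97.2),[(322,96.5)],[(184,31),(361,29)])
print(hand_in())
```

```text
corner err px [[-1.0, 0.3], [1.5, 0.8]]
pointer [210.8 -12.2]
end [210.6 -41.3]
the job is handed in; nothing more can be done
None
```

The job is handed in: the longest offcut lies on both rests against the stop, the slide is home, and the rider's pointer measures within about 0.5 mm of the offcut's far end; I have not seen the judge's verdict.

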